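Post the tail-light lens through the spring flap

TASK

Put the rectangular tail-light lens away in the returns box without picking it up: push the spring flap open with one finger and, while that finger holds the flap open, push the lens along the apron and through the opening with the other finger, so that it drops into the box. The flap must be opened before the lens gets to it, and the lens must never push on the flap. Then move clear so that the flap closes by itself, and leave the footpeg and the round lens on the apron where they are.

Things in the scene. Friction and masses are not known exactly. Their poses are not given: they have to be found in the camera images.
- returnbox: Fixed white plastic returns box. Origin on the bench under the middle of the flap opening; x points through the opening into the box, y left, z up. In front of the opening a flat apron without rails, 70 mm high: x -170 to -2 mm, |y| < 115 mm. Beside the opening two blocks 118 mm high: x 0 to 148 mm, |y| 62 to 115 mm. No lintel: fingers pointing down can travel from the apron through the opening.
- pit (a point): Middle of the floor of the pit behind the flap, where the lens belongs: 67 mm along the box's x from its origin, 13 mm above the bench. The pit is open at the top and runs from x = -2 to +136 mm, |y| < 62 mm in the box frame; its rear wall, x 136 to 148 mm, is 80 mm high.
- flap (a joint): Self-closing upright aluminium flap, in rad: 0 shut, growing as it swings into the box, stop at 1.45; it does not open outwards. Shut, its face is at x = 0 in the box frame, 74 to 115 mm above the bench, 5 mm thick, from y = +56 mm (vertical hinge) to -55 mm (free edge). A damped spring shuts it in about a second: 0.21 N m at 0 to 0.31 at 1.45, so 4 to 6 N at 50 mm from the hinge.
- flap_edge (a point): Point on the free edge of the flap at half height (94.5 mm above the bench when shut), 111 mm from the hinge line; moves with the flap.
- lens: The loose rectangular red plastic tail-light lens, a block 40 (its x) x 48 (its y) x 24 mm high with a dark foot, about 60 g. Origin at its centre, 82 mm above the bench at the start. It starts on the apron, centre 82 to 122 mm before the flap, within 12 mm of the opening's middle line, its x within 0.15 rad of the box's x.
- footpeg: Loose aluminium footpeg, 85 x 26 x 20 mm with rubber ribs, lying on the apron to one side of the lens, lengthwise along the box's x, centre 83 to 93 mm from the middle line. Origin at the middle of its underside. Leave it alone.
- roundlens: Loose round red lens, 40 mm across, 20 mm high, on the apron on the other side of the lens, 83 to 93 mm from the middle line. Origin at the middle of its underside. Leave it alone.
Not all that is in view belongs to the job. What is shaped like the lens but turquoise is not meant.

How it is judged:
By the outcome, as a careful person would: the job done as asked, in the order asked, and still so for the second after the job is handed in, with the robot touching nothing.
It also fails if it takes over 35 s, if anything falls off the work surface, if the arm or the gripper's body presses on something with over 40 N, if the wrist force passes 120 N, or if a joint passes its speed limit or range.

ROBOT

A 6-joint arm with a two-finger parallel gripper is mounted at the origin on the work surface. World frame = base frame: x ahead of the robot, y to its left, z up, the work surface at z = 0. Lengths are in m, angles in rad, forces in N, time in s.
With the tool pointing down it reaches from about 0.25 to 0.725 m from the base axis. Payload 4 kg.
Tool frame: the origin (TCP) lies at the very end of the fingers, on their centre line; the grasp point (between the pads) lies 19 mm behind it; x points along the fingers, y is the direction in which the jaws open and shut, and the axes are right-handed (so a half turn about x gives the same grasp; the last joint's range is limited). The gripper opens to 85 mm and grips with 20 to 120 N. Pads are 22 mm wide; open, the fingers measure 114 mm over their backs; the gripper's body (76 mm by 85 mm) begins 54 mm behind the grasp point. The pads swing forward as they close: fully open they stand 13 mm farther back than shut.
Start: joints at [-1.116, 0.241, 0.005, 1.335, 0, 1.571], TCP at [0.22, -0.449, 0.231] pointing down, gripper open.
Joint ranges: [-2.72, 2.72], [-1.05, 1.87], [-1.09, 1.28], [-1.99, 2.15], [-1.42, 1.44], [-3.14, 3.14]. Speed limits (rad/s): [2.79, 2.79, 3.14, 3.14, 3.14, 3.14].

INTERFACE

Orientations are given as a unit quaternion [x, y, z, w].
In Python, from workcell import get_obs, camera, job_done gives the robot as it stands. The module is installed in compiled form; this text tells all that it offers.
- The arm moves only by the tool arm_command, never from a script. Its argument "motion" is a list of rows, each an object of numbers: "x", "y", "z": the shift along the tool's x, y, z in m; "roll": the turn about the tool's x in rad; "fingers": the opening, from 0 (shut) to 1 (fully open). A call has 1 to 20 rows; each row shifts and turns the pose as measured when the row begins, along the tool's axes as they then stand; what a row does not reach is not made up. A row lasts 1/12 s, in which the tool goes at most 41.7 mm and 7.16 degrees, less where a joint would pass 70% of its speed; a pose out of reach is approached as far as the arm can. A call is refused whole if a number of a shift passes 0.0417 or a number of a turn 0.125, either way. A call with a gripper value outside its range is refused whole. The fingers move at their own pace and stop on an object; the grip force is fixed at half the most. Time passes only in rows, so rows that do not move let the fingers close. It gives the time, the measured TCP pose, the force and the opening at its end, in the units of the state.
- get_obs(): the state, without advancing time (a new reading comes with each control period).
- camera(name): name is "side" or "top"; returns a dict with "frame" (400x640x3 uint8, red, green, blue), "intrinsics" (3x3 intrinsics, pixels), "rvec" (rotation vector, rad) and "tvec" (3), from world to camera coordinates, as OpenCV has them. Camera axes: x right, y down, z forward; pixel columns grow to the right and rows downward; lengths in m; the calibration is good to about 2 mm. A picture is of the moment at which its call begins. There is no depth.
- job_done(): hands the job in, once; it reports no verdict.
The state is a dict: "clock": time; "joint_pos": joint angles; "joint_vel": joint speeds; "tau": joint torques, N m; "eef_pos": TCP position; "tool_rot": TCP orientation; "ft_force": force on the tool from outside, world axes, zero at the start; "ft_torque": the same for the moment, N m; "grip_width": finger opening in m.
Only numpy, scipy, OpenCV 4.12 (cv2) and the standard library are available. Lean on these libraries where they do the work, as an engineer would, in place of code of your own. Each camera call takes 0.05 s, during which the arm holds its last target.

## Working session

There is one attempt and no reset: what is moved stays moved. The work goes in short steps, Python scripts to look and compute and a tool call to move; the robot and the scene stay as the last step left them, time stands still between calls to the robot, and variables do not carry over. Pictures are saved under pics/ and viewed, and the job is handed in when it is done.

Besides the shell and the picture viewer there is one more tool, called after "Emit:" by a JSON object that holds its "name" and its "arguments". arm_command: Moves the arm, as the interface text tells. Its arguments: {"type":"object","properties":{"motion":{"type":"array","items":{"type":"object","properties":{"x":{"type":"number"},"y":{"type":"number"},"z":{"type":"number"},"roll":{"type":"number"},"fingers":{"type":"number"}}}}},"required":["motion"]}

```bash
mkdir -p pics
python3 - <<'E'
from workcell import get_obs,camera
import cv2,pickle
print(get_obs())
for n in("top","side"):
    c=camera(n);cv2.imwrite(f"pics/{n}0.png",c["frame"][:,:,::-1]);pickle.dump(c,open(f"{n}0.pkl","wb"));print(n,c["intrinsics"],c["rvec"],c["tvec"])
E
```

```text
{'clock': 0.0, 'joint_pos': array([-1.11600866e+00,  2.41423886e-01,  3.72019507e-03,  1.33522911e+00,
        2.24993123e-05,  1.57084189e+00]), 'joint_vel': array([-0.00131398,  0.00171619,  0.0009304 ,  0.0005397 ,  0.00028585,
        0.00105282]), 'tau': array([ 6.37049525e-04, -3.72321296e+01,  2.52403897e+01,  1.70887378e-02,
        7.58080455e-05,  2.55813973e-06]), 'eef_pos': array([ 0.21935801, -0.44859354,  0.230406  ]), 'tool_rot': array([-0.68874458, -0.16013151,  0.68906969, -0.1586561 ]), 'ft_force': array([-1.02615514, -0.30734173, -0.30886899]), 'ft_torque': array([0.00652328, 0.02877753, 0.03743016]), 'grip_width': 0.08512935937720359}
top [[404.35185507   0.         317.21514595]
 [  0.         404.35185507 201.19855493]
 [  0.           0.           1.        ]] [ 2.19168701 -2.17175417  0.0616135 ] [0.02240752 0.52636288 0.74810908]
side [[374.79044731   0.         324.7345303 ]
 [  0.         374.79044731 202.76429393]
 [  0.           0.           1.        ]] [ 0.09673021  2.85670796 -1.284494  ] [0.51604329 0.01863051 0.73368766]
```

View pics/top0.png

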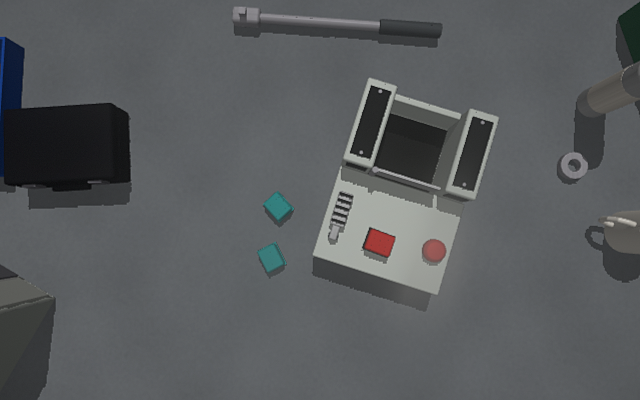

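View pics/side0.png

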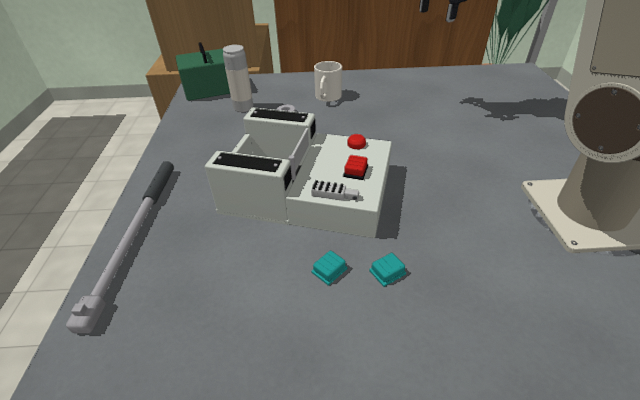

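Run:
```python
import cv2
t=cv2.imread("pics/top0.png")[70:310,300:510];cv2.imwrite("pics/t0c.png",cv2.resize(t,None,fx=2.5,fy=2.5,interpolation=cv2.INTER_CUBIC))
t=cv2.imread("pics/side0.png")[95:240,200:410];cv2.imwrite("pics/s0c.png",cv2.resize(t,None,fx=3.8,fy=3.8,interpolation=cv2.INTER_CUBIC))
```

```text
(no output)
```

View pics/t0c.png

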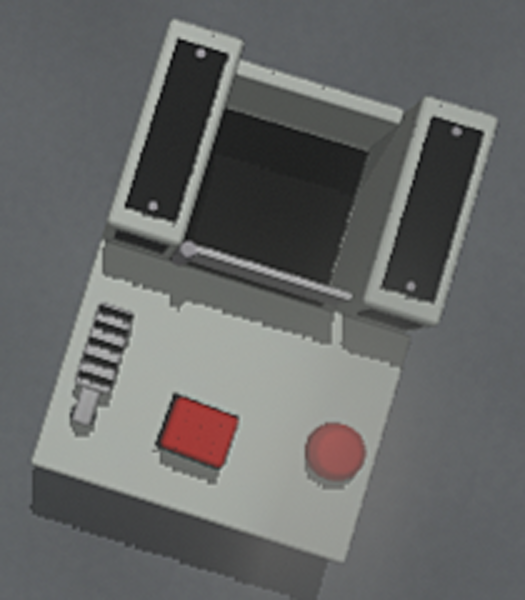

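View pics/s0c.png

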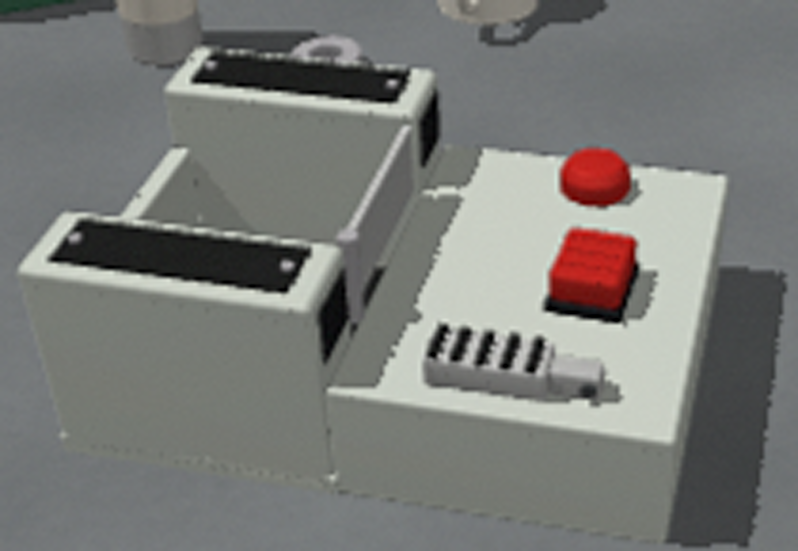

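```bash
cat > h.py <<'E'
import numpy as np,cv2,pickle
from scipy.optimize import least_squares
def proj(c,P): return cv2.projectPoints(np.asarray(P,float).reshape(-1,3),c["rvec"],c["tvec"],c["intrinsics"],None)[0].reshape(-1,2)
def tw(p,q): # box/obj pose (x,y,yaw) pts->world
    q=np.asarray(q,float).reshape(-1,3);c,s=np.cos(p[2]),np.sin(p[2])
    return np.c_[p[0]+c*q[:,0]-s*q[:,1],p[1]+s*q[:,0]+c*q[:,1],q[:,2]]
E
cat > fit.py <<'E'
from h import *
T=pickle.load(open("top0.pkl","rb"));S=pickle.load(open("side0.pkl","rb"))
tp=[((0,115,118),(110,222)),((148,115,118),(172,20)),((148,62,118),(243,40)),((0,62,118),(179,244)),((148,-62,118),(426,97)),((148,-115,118),(497,120)),((0,-115,118),(437,322)),((0,-62,118),(366,302)),((-170,115,70),(33,465)),((-170,-115,70),(346,562))]
sp=[((-170,115,70),(673,441)),((-170,-115,70),(727,175)),((0,115,118),(310,313)),((148,115,118),(20,270)),((148,62,118),(65,213)),((0,62,118),(343,243)),((0,115,0),(332,480)),((148,115,0),(63,436))]
def cv(l,s,o): return np.array([a for a,_ in l])/1000.,np.array([b for _,b in l])/s+o
tq,tu=cv(tp,2.5,(300,70)); sq,su=cv(sp,3.8,(200,95))
f=lambda p,s=1:np.r_[(proj(T,tw(p,tq))-tu).ravel(),(proj(S,tw(p,sq))-su).ravel()]
for w in (0,.1,.1-1.57,1.57,3.14):
    r=least_squares(f,[.45,0,w],loss='soft_l1')
    if r.cost<200: break
print("box",r.x,r.cost);print(r.fun.reshape(-1,2).round(1).tolist())
B=r.x
lt=np.array([(178,396),(238,411),(221,468),(162,447)])/2.5+(300,70)
ls=np.array([(635,235),(628,290)])/3.8
q=np.array([(20,24,94),(20,-24,94),(-20,-24,94),(-20,24,94)])/1000.
l=least_squares(lambda p:(proj(T,tw(p,q))-lt).ravel(),[B[0]-.1,B[1],B[2]])
print("lens",l.x,l.fun.reshape(-1,2).round(1).tolist())
c,s=np.cos(B[2]),np.sin(B[2]);d=l.x[:2]-B[:2];print("lens in box",c*d[0]+s*d[1],-s*d[0]+c*d[1],l.x[2]-B[2])
np.save("B.npy",B);np.save("L.npy",l.x)
for n,C in(("t",T),("s",S)):
    im=cv2.resize(C["frame"][:,:,::-1],None,fx=3,fy=3,interpolation=cv2.INTER_CUBIC)
    def pl(P,col): cv2.polylines(im,[np.round((proj(C,P)+.5)*3-.5).astype(int).reshape(-1,1,2)],True,col,1)
    for z in(.072,.094): pl(tw(l.x,[(20e-3,24e-3,z),(20e-3,-24e-3,z),(-20e-3,-24e-3,z),(-20e-3,24e-3,z)]),(0,255,0))
    def bx(a,b,e,f,z): pl(tw(B,np.array([(a,e,z),(b,e,z),(b,f,z),(a,f,z)])/1000.),(255,128,0))
    bx(-170,-2,-115,115,70);bx(0,148,62,115,118);bx(0,148,-115,-62,118);bx(0,5,-55,56,115);bx(-2,136,-62,62,13)
    cut=im[210:930,900:1530] if n=="t" else im[285:720,600:1230]
    cv2.imwrite(f"pics/fit_{n}.png",cut[:,:][:600*2] if n=="s" else cv2.resize(cut,(525,600)))
E
python3 fit.py
```

```text
box [ 0.55550429 -0.12393375 -0.29598529] 23.66309972216923
[[-2.2, 0.7], [-0.9, -1.9], [1.0, -0.7], [0.8, 1.4], [-0.7, -1.9], [1.7, -1.7], [1.0, 2.2], [-1.7, 0.6], [-1.7, -0.0], [-0.3, 1.5], [0.5, -1.0], [0.3, -1.3], [-0.2, -2.2], [-2.1, -1.4], [-0.9, -2.5], [0.3, -1.0], [-0.2, 2.5], [0.3, 2.8]]
lens [ 0.45247565 -0.08031614 -0.28921986] [[-1.5, -1.7], [1.7, 0.6], [1.8, 0.6], [-1.9, 0.5]]
lens in box -0.11127095595775625 0.01166926344564561 0.006765426681158371
```

View pics/fit_t.png

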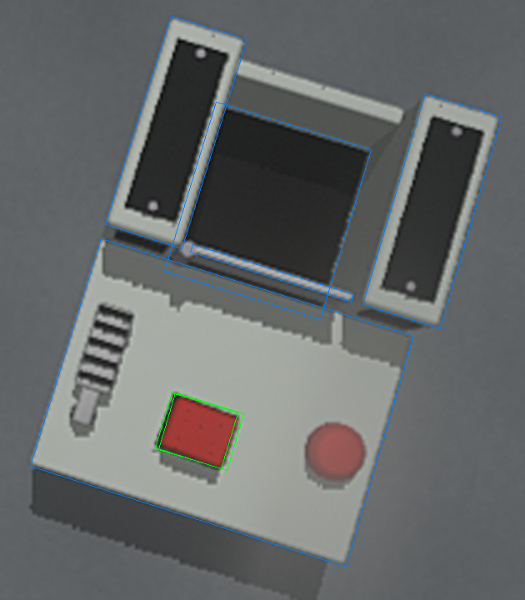

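View pics/fit_s.png

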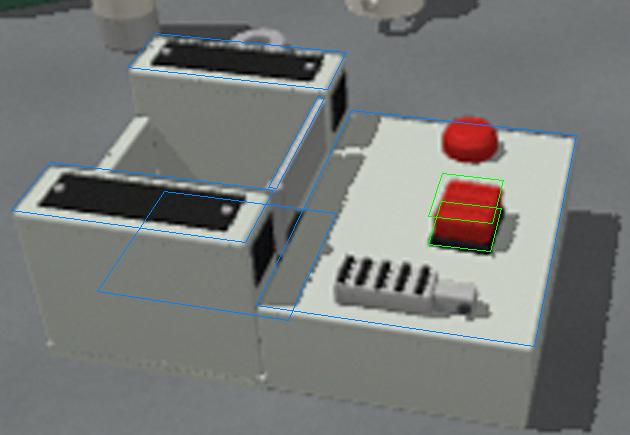

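```bash
cat >> h.py <<'E'
from scipy.spatial.transform import Rotation as R
from workcell import get_obs
def st(bx=None,by=None,z=None):
    """state in box frame; and the tool-frame shift to TCP at box (bx,by), z"""
    o=get_obs();B=np.load("B.npy");M=R.from_quat(o["tool_rot"]).as_matrix()
    d=o["eef_pos"]-[B[0],B[1],0];c,s=np.cos(B[2]),np.sin(B[2]);b=np.array([c*d[0]+s*d[1],-s*d[0]+c*d[1],d[2]])
    yb=np.arctan2(M[1,1],M[0,1])-B[2];yb=(yb+np.pi/2)%np.pi-np.pi/2
    # roll about tool x (down) by +r turns yaw by -r
    print("t",round(o["clock"],2),"tcp box",b.round(4),"jaw vs box x",round(yb,4),"roll needed",round(yb*-np.sign(M[2,0])*-1*-1 if False else (yb if M[2,0]<0 else -yb),4),"F",o["ft_force"].round(1),"w",round(o["grip_width"],4),"q6",round(o["joint_pos"][5],2))
    print("tool x",M[:,0].round(3),"y",M[:,1].round(3),"z",M[:,2].round(3))
    if bx is not None:
        t=np.array([bx,by,z]);w=np.array([B[0]+c*bx-s*by,B[1]+s*bx+c*by,z])
        print("tool shift",(M.T@(w-o["eef_pos"])).round(4))
E
python3 -c "
from h import *
st(-.111,.055,.2)"
```

```text
t 0.1 tcp box [-0.2268 -0.4086  0.2305] jaw vs box x -0.82 roll needed -0.82 F [-0.1 -0.7 -0.5] w 0.0852 q6 1.57
tool x [-0.001  0.002 -1.   ] y [ 0.439 -0.898 -0.002] z [-0.898 -0.439 -0.   ]
tool shift [ 0.031  -0.2599 -0.4009]
```

Emit:
{"name": "arm_command", "arguments": {"motion": [{"roll": -0.117, "fingers": 0}, {"roll": -0.117, "fingers": 0}, {"roll": -0.117, "fingers": 0}, {"roll": -0.117, "fingers": 0}, {"roll": -0.117, "fingers": 0}, {"roll": -0.117, "fingers": 0}, {"roll": -0.117, "fingers": 0}]}}

```text
schema error: expected keys x, y, z, roll, fingers
```

```bash
python3 -c "
from h import *
st(-.111,.056,.16)"
```

```text
t 0.1 tcp box [-0.2268 -0.4086  0.2305] jaw vs box x -0.82 roll needed -0.82 F [-0.1 -0.7 -0.5] w 0.0852 q6 1.57
tool x [-0.001  0.002 -1.   ] y [ 0.439 -0.898 -0.002] z [-0.898 -0.439 -0.   ]
tool shift [ 0.071  -0.2606 -0.4016]
```

Emit:
{"name": "arm_command", "arguments": {"motion": [{"x": 0, "y": 0, "z": 0, "roll": -0.117, "fingers": 0}, {"x": 0, "y": 0, "z": 0, "roll": -0.117, "fingers": 0}, {"x": 0, "y": 0, "z": 0, "roll": -0.117, "fingers": 0}, {"x": 0, "y": 0, "z": 0, "roll": -0.117, "fingers": 0}, {"x": 0, "y": 0, "z": 0, "roll": -0.117, "fingers": 0}, {"x": 0, "y": 0, "z": 0, "roll": -0.117, "fingers": 0}, {"x": 0, "y": 0, "z": 0, "roll": -0.117, "fingers": 0}]}}

```text
clock: 0.68
eef_pos: [0.2182, -0.4461, 0.2265]
tool_rot: [0.561, 0.435, -0.56, 0.427]
ft_force: [0.6, 0.3, -0.3]
grip_width: 0.0008
```

```bash
python3 -c "
from h import *
st(-.111,.056,.16)"
```

```text
t 0.68 tcp box [-0.2287 -0.4066  0.2265] jaw vs box x 0.0367 roll needed 0.0367 F [ 0.6  0.3 -0.3] w 0.0008 q6 0.71
tool x [-0.005  0.01  -1.   ] y [ 0.967 -0.256 -0.007] z [-0.256 -0.967 -0.008]
tool shift [ 0.0694  0.1351 -0.4574]
```

Emit:
{"name": "arm_command", "arguments": {"motion": [{"x": 0, "y": 0.01, "z": -0.035, "roll": 0.018, "fingers": 0}, {"x": 0, "y": 0.01, "z": -0.035, "roll": 0.018, "fingers": 0}, {"x": 0, "y": 0.01, "z": -0.035, "roll": 0, "fingers": 0}, {"x": 0, "y": 0.01, "z": -0.035, "roll": 0, "fingers": 0}, {"x": 0, "y": 0.01, "z": -0.035, "roll": 0, "fingers": 0}, {"x": 0, "y": 0.01, "z": -0.035, "roll": 0, "fingers": 0}, {"x": 0, "y": 0.01, "z": -0.035, "roll": 0, "fingers": 0}, {"x": 0, "y": 0.01, "z": -0.035, "roll": 0, "fingers": 0}, {"x": 0, "y": 0.01, "z": -0.035, "roll": 0, "fingers": 0}, {"x": 0, "y": 0.01, "z": -0.035, "roll": 0, "fingers": 0}, {"x": 0, "y": 0.01, "z": -0.035, "roll": 0, "fingers": 0}, {"x": 0, "y": 0.01, "z": -0.035, "roll": 0, "fingers": 0}, {"x": 0, "y": 0.01, "z": -0.03, "roll": 0, "fingers": 0}]}}

```text
clock: 1.77
eef_pos: [0.4762, -0.0394, 0.2231]
tool_rot: [-0.57, -0.424, 0.572, -0.411]
ft_force: [0.4, 0.4, 0.7]
grip_width: 0.0
```

```bash
python3 -c "
from h import *
st(-.111,.056,.14)"
```

```text
t 1.77 tcp box [-0.1006  0.0577  0.2231] jaw vs box x -0.0111 roll needed -0.0111 F [0.4 0.4 0.7] w 0.0 q6 1.79
tool x [-0.013  0.013 -1.   ] y [ 0.953 -0.302 -0.016] z [-0.302 -0.953 -0.009]
tool shift [ 0.0832 -0.0091  0.0026]
```

Emit:
{"name": "arm_command", "arguments": {"motion": [{"x": 0.03, "y": -0.009, "z": 0.0, "roll": -0.01, "fingers": 0}, {"x": 0.03, "y": 0, "z": 0, "roll": 0, "fingers": 0}, {"x": 0.023, "y": 0, "z": 0, "roll": 0, "fingers": 0}, {"x": 0, "y": 0, "z": 0, "roll": 0, "fingers": 0}]}}

```text
clock: 2.1
eef_pos: [0.4726, -0.0276, 0.1383]
tool_rot: [0.567, 0.43, -0.564, 0.419]
ft_force: [-1.9, 1.4, -0.2]
grip_width: -0.0
```

```bash
cat > look.py <<'E'
import sys
from h import *
from workcell import camera
n=sys.argv[1]
B=np.load("B.npy")
ims=[]
for k,(a,b,c,d) in(("top",(70,310,300,510)),("side",(60,240,200,410))):
    if len(sys.argv)>2 and k not in sys.argv[2:]: continue
    C=camera(k);pickle.dump(C,open(f"{k}_{n}.pkl","wb"))
    im=cv2.resize(C["frame"][a:b,c:d,::-1],None,fx=2.5 if k=="top" else 3,fy=2.5 if k=="top" else 3,interpolation=cv2.INTER_CUBIC)
    cv2.imwrite(f"pics/{n}_{k}.png",im)
E
python3 look.py a; python3 -c "
from h import *
st(-.111,.056,.08)"
```

```text
t 2.2 tcp box [-0.1047  0.068   0.1421] jaw vs box x 0.0118 roll needed 0.0118 F [0.6 0.4 0.3] w -0.0003 q6 1.79
tool x [-0.     0.014 -1.   ] y [ 0.96  -0.28  -0.004] z [-0.28  -0.96  -0.014]
tool shift [ 0.062  -0.0062  0.0128]
```

View pics/a_top.png

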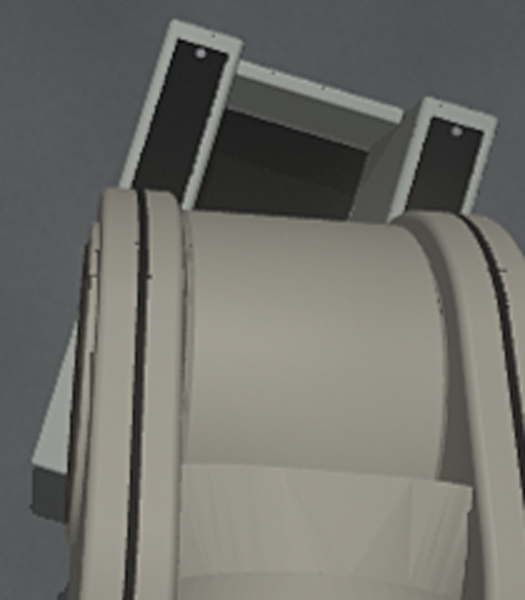

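View pics/a_side.png

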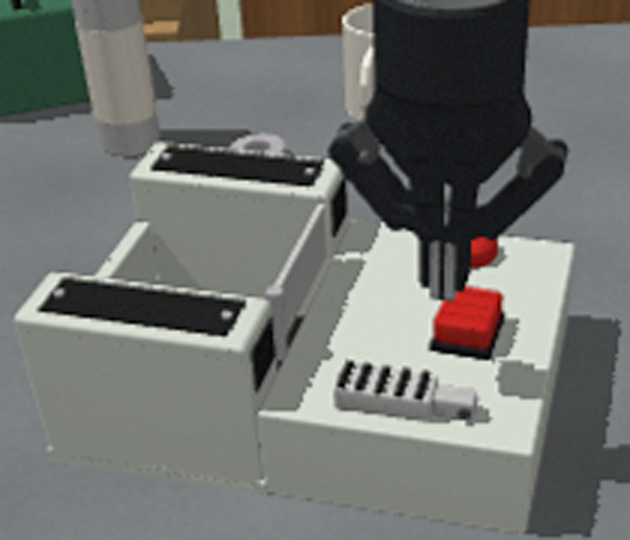

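Emit:
{"name": "arm_command", "arguments": {"motion": [{"x": 0, "y": -0.006, "z": 0.016, "roll": 0.01, "fingers": 0}, {"x": 0, "y": 0, "z": 0, "roll": 0, "fingers": 0}, {"x": 0, "y": 0, "z": 0, "roll": 0, "fingers": 0}]}}

```text
clock: 2.45
eef_pos: [0.4678, -0.0431, 0.1463]
tool_rot: [0.573, 0.423, -0.563, 0.418]
ft_force: [0.5, -0.0, 0.3]
grip_width: 0.0003
```

```bash
python3 -c "
from h import *
st(-.111,.053,.078)
T=pickle.load(open('top0.pkl','rb'));S=pickle.load(open('side_a.pkl','rb'))
B=np.load('B.npy')
print('tip proj a',proj(S,tw(B,[(-.1047,.068,.1421)])))
# footpeg/round lens from top view at z~90
from scipy.optimize import fsolve
def px(u,z):
    u=np.array(u)/2.5+(300,70)
    return fsolve(lambda p:(proj(T,tw(B,[(p[0],p[1],z)]))-u).ravel(),[-.1,0])
for u in [(106,303),(133,312),(113,388),(79,380),(71,425),(92,432)]: print(u,px(u,.09).round(4))
print('round',px((335,452),.088))
"
```

```text
t 2.45 tcp box [-0.1075  0.0517  0.1463] jaw vs box x 0.0006 roll needed 0.0006 F [ 0.5 -0.   0.3] w 0.0003 q6 1.77
tool x [ 0.007  0.014 -1.   ] y [ 0.957 -0.291  0.002] z [-0.291 -0.957 -0.015]
tool shift [ 0.0683 -0.0037 -0.0002]
tip proj a [[346.52881118 155.60793753]]
(106, 303) [-0.0472  0.0977]
(133, 312) [-0.0476  0.0782]
(113, 388) [-0.1014  0.0759]
(79, 380) [-0.1032  0.0996]
(71, 425) [-0.1341  0.0957]
(92, 432) [-0.1343  0.0806]
round [-0.09751707 -0.08110707]
```

Emit:
{"name": "arm_command", "arguments": {"motion": [{"x": 0.025, "y": -0.002, "z": 0, "roll": 0, "fingers": 0}, {"x": 0.025, "y": -0.002, "z": 0, "roll": 0, "fingers": 0}, {"x": 0.012, "y": 0, "z": 0, "roll": 0, "fingers": 0}, {"x": 0, "y": 0, "z": 0, "roll": 0, "fingers": 0}]}}

```text
clock: 2.78
eef_pos: [0.4727, -0.0423, 0.0905]
tool_rot: [0.579, 0.418, -0.559, 0.422]
ft_force: [0.8, 0.4, 1.3]
grip_width: 0.0001
```

```bash
python3 look.py b side;python3 -c "
from h import *
st(-.111,.035,.080)"
```

```text
t 2.83 tcp box [-0.1024  0.054   0.0916] jaw vs box x -0.0023 roll needed -0.0023 F [0.3 0.4 0.5] w -0.0 q6 1.77
tool x [ 0.027  0.013 -1.   ] y [ 0.956 -0.294  0.022] z [-0.293 -0.956 -0.02 ]
tool shift [ 0.011  -0.0088  0.0193]
```

View pics/b_side.png

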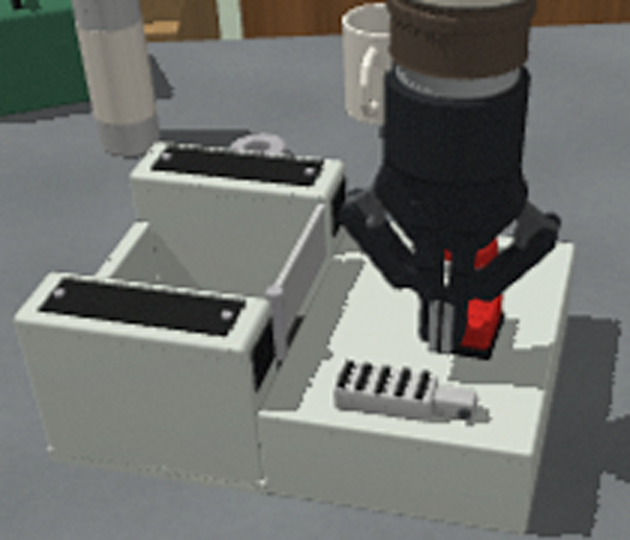

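Emit:
{"name": "arm_command", "arguments": {"motion": [{"x": 0.011, "y": -0.011, "z": 0, "roll": 0, "fingers": 0}, {"x": 0, "y": 0, "z": 0, "roll": 0, "fingers": 0}, {"x": 0, "y": 0, "z": 0, "roll": 0, "fingers": 0}]}}

```text
clock: 3.08
eef_pos: [0.4675, -0.0394, 0.0849]
tool_rot: [0.581, 0.416, -0.556, 0.424]
ft_force: [0.9, -0.2, 0.2]
grip_width: -0.0001
```

```bash
python3 -c "
from h import *
st(-.111,.035,.080)"
```

```text
t 3.08 tcp box [-0.1088  0.0552  0.0849] jaw vs box x -0.0028 roll needed -0.0028 F [ 0.9 -0.2  0.2] w -0.0001 q6 1.78
tool x [ 0.035  0.012 -0.999] y [ 0.955 -0.294  0.03 ] z [-0.294 -0.956 -0.022]
tool shift [ 0.0044 -0.0022  0.0203]
```

Emit:
{"name": "arm_command", "arguments": {"motion": [{"x": 0.004, "y": -0.002, "z": 0.006, "roll": 0, "fingers": 0}, {"x": 0, "y": 0, "z": 0.006, "roll": 0, "fingers": 0}, {"x": 0, "y": 0, "z": 0.006, "roll": 0, "fingers": 0}]}}

```text
clock: 3.33
eef_pos: [0.464, -0.0566, 0.0837]
tool_rot: [0.583, 0.415, -0.554, 0.426]
ft_force: [0.2, 0.8, -0.4]
grip_width: -0.0002
```

```bash
python3 look.py c side; python3 -c "
from h import *
st(-.111,.035,.080)"
```

```text
t 3.38 tcp box [-0.1073  0.0365  0.0836] jaw vs box x -0.0019 roll needed -0.0019 F [-0.8 -0.9  0. ] w -0.0 q6 1.73
tool x [ 0.042  0.011 -0.999] y [ 0.955 -0.293  0.037] z [-0.293 -0.956 -0.022]
tool shift [ 0.0035 -0.0038  0.0016]
```

View pics/c_side.png

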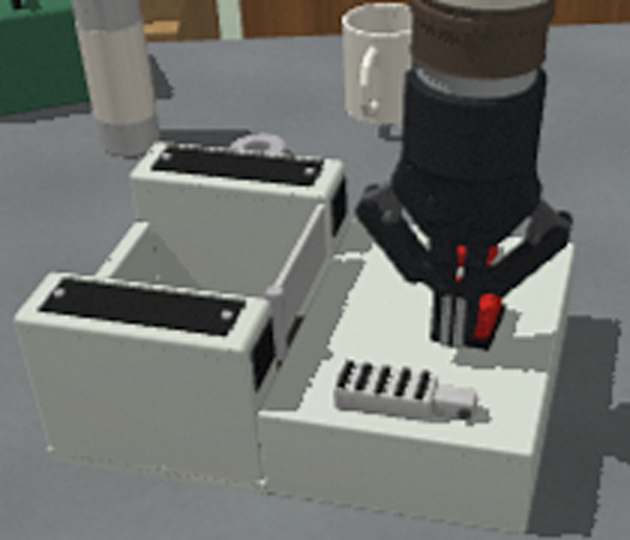

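Emit:
{"name": "arm_command", "arguments": {"motion": [{"x": 0, "y": 0, "z": -0.006, "roll": 0, "fingers": 0}, {"x": -0.03, "y": 0, "z": 0, "roll": 0, "fingers": 0.5}, {"x": -0.035, "y": 0, "z": 0, "roll": 0, "fingers": 1}, {"x": -0.015, "y": 0, "z": 0, "roll": 0, "fingers": 1}]}}

```text
clock: 3.72
eef_pos: [0.4586, -0.0532, 0.1625]
tool_rot: [0.581, 0.416, -0.558, 0.422]
ft_force: [0.3, 0.2, 1.0]
grip_width: 0.0364
```

```bash
python3 look.py d side; python3 -c "
from h import *
st(-.096,.007,.080)"
```

```text
t 3.77 tcp box [-0.112   0.0397  0.1644] jaw vs box x -0.0058 roll needed -0.0058 F [-0.5 -0.6  2. ] w 0.0432 q6 1.75
tool x [ 0.035  0.012 -0.999] y [ 0.954 -0.297  0.03 ] z [-0.297 -0.955 -0.022]
tool shift [0.0841 0.0136 0.0344]
```

View pics/d_side.png

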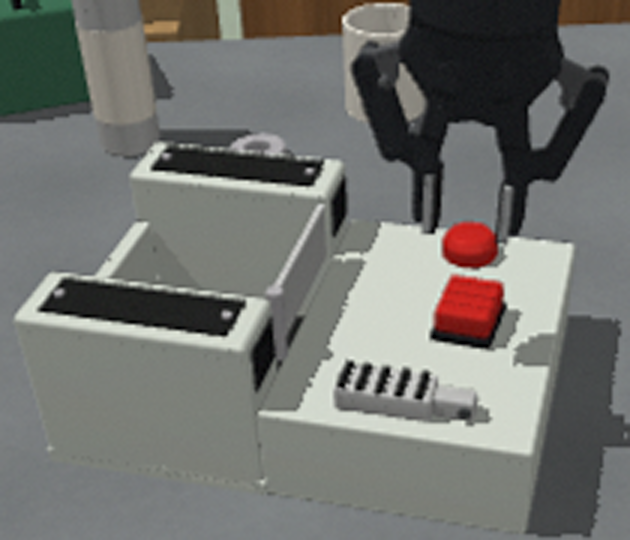

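Run:
```python
from h import *
from scipy.optimize import fsolve
S=pickle.load(open("side_d.pkl","rb"));B=np.load("B.npy")
def px(u,z): 
    u=np.array(u)/3.+(200,60)
    return fsolve(lambda p:(proj(S,tw(B,[(p[0],p[1],z)]))-u).ravel(),[-.1,0])
for n,us in (("before",[(431,350),(493,357)]),("after",[(432,338),(493,347)])):
    P=[px(u,.07) for u in us];d=P[1]-P[0];print(n,np.round(P,4),"edge yaw",np.arctan2(-d[1],-d[0]))
# registration: red mask centroids
for n,f in(("before","side0.pkl"),("after","side_d.pkl")):
    im=pickle.load(open(f,"rb"))["frame"].astype(int)
    m=((im[...,0]>120)&(im[...,1]<60)).astype(np.uint8)
    k,l,s,c=cv2.connectedComponentsWithStats(m)
    for i in range(1,k):
        if s[i,4]>60: print(n,s[i],c[i].round(2), px(((c[i]-(200,60))*3),.085).round(4))
```

```text
before [[-0.0942  0.0352]
 [-0.134   0.034 ]] edge yaw 0.029895182398187104
after [[-0.0923  0.0226]
 [-0.1323  0.0237]] edge yaw -0.02815969727336476
before [348 134  17  13 163] [355.77 139.88] [-0.0977 -0.0749]
before [345 156  22  16 260] [355.52 163.28] [-0.1119  0.008 ]
after [348 134  17  14 170] [355.65 140.3 ] [-0.0978 -0.0732]
after [345 153  23  16 269] [355.78 160.34] [-0.1107 -0.0018]
```

Emit:
{"name": "arm_command", "arguments": {"motion": [{"x": 0, "y": 0.012, "z": 0.017, "roll": 0, "fingers": 1}, {"x": 0, "y": 0, "z": 0.017, "roll": 0, "fingers": 1}, {"x": 0.02, "y": 0, "z": 0, "roll": 0, "fingers": 1}, {"x": 0.01, "y": 0, "z": 0, "roll": 0, "fingers": 1}, {"x": 0, "y": 0, "z": 0, "roll": 0, "fingers": 1}]}}

```text
clock: 4.18
eef_pos: [0.4673, -0.0902, 0.1376]
tool_rot: [0.585, 0.412, -0.553, 0.426]
ft_force: [-0.1, -0.1, -0.1]
grip_width: 0.0855
```

```bash
python3 look.py e side; python3 -c "
from h import *
st(-.096,.006,.080)
o=get_obs();S=pickle.load(open('side_e.pkl','rb'));M=R.from_quat(o['tool_rot']).as_matrix()
for dx in(0,-.013):
  for s in(.0425,.057,-.0425,-.057):
    print(dx,s,((proj(S,o['eef_pos']+M@[dx,s,-.011])[0]-(200,60))*3).round(1),((proj(S,o['eef_pos']+M@[dx,s,.011])[0]-(200,60))*3).round(1))
"
```

```text
t 4.23 tcp box [-0.0942  0.0067  0.138 ] jaw vs box x -0.0048 roll needed -0.0048 F [ 0.3  0.4 -0.3] w 0.0854 q6 1.67
tool x [ 0.047  0.01  -0.999] y [ 0.954 -0.296  0.042] z [-0.295 -0.955 -0.024]
tool shift [ 0.0579 -0.0042  0.0021]
0 0.0425 [370.8 233.6] [379.2 216.1]
0 0.057 [348.  230.1] [356.9 212.7]
0 -0.0425 [507.3 254.5] [512.7 236.2]
0 -0.057 [531.2 258.2] [536.  239.7]
-0.013 0.0425 [371.3 215. ] [379.8 197.7]
-0.013 0.057 [348.3 211.6] [357.3 194.4]
-0.013 -0.0425 [509.6 235.8] [515.  217.7]
-0.013 -0.057 [533.8 239.5] [538.6 221.2]
```

View pics/e_side.png

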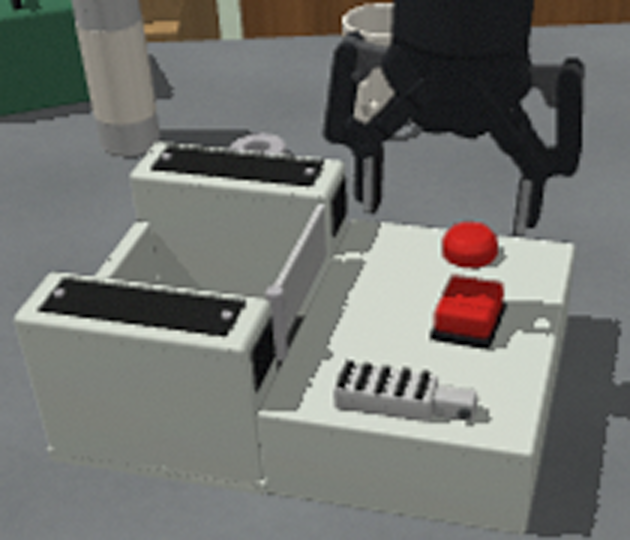

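Emit:
{"name": "arm_command", "arguments": {"motion": [{"x": 0.03, "y": -0.005, "z": 0.0, "roll": 0, "fingers": 1}, {"x": 0.03, "y": -0.002, "z": 0.0, "roll": 0, "fingers": 1}, {"x": 0.008, "y": 0, "z": 0, "roll": 0, "fingers": 1}]}}

```text
clock: 4.48
eef_pos: [0.4686, -0.0876, 0.0725]
tool_rot: [0.587, 0.41, -0.551, 0.429]
ft_force: [-0.4, 0.2, -0.8]
grip_width: 0.0855
```

```bash
python3 look.py f side; python3 -c "
from h import *
st(-.096,.006,.066)"
```

```text
t 4.53 tcp box [-0.094   0.0094  0.0724] jaw vs box x -0.0046 roll needed -0.0046 F [-0.4  0.  -1.2] w 0.0855 q6 1.67
tool x [ 0.056  0.009 -0.998] y [ 0.954 -0.296  0.051] z [-0.295 -0.955 -0.025]
tool shift [ 0.0062 -0.0023  0.0036]
```

View pics/f_side.png

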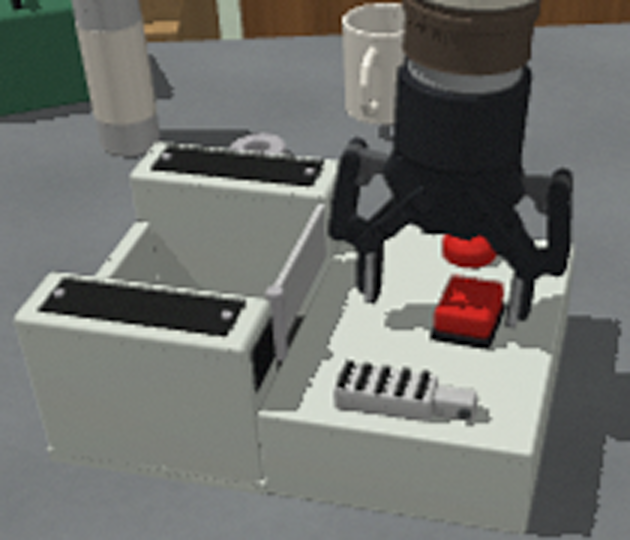

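Emit:
{"name": "arm_command", "arguments": {"motion": [{"x": 0.006, "y": 0.002, "z": 0.003, "roll": 0, "fingers": 1}, {"x": 0.001, "y": 0.01, "z": 0.0, "roll": 0, "fingers": 1}, {"x": 0.0005, "y": 0.01, "z": 0, "roll": 0, "fingers": 1}]}}

```text
clock: 4.78
eef_pos: [0.4889, -0.0965, 0.0674]
tool_rot: [0.586, 0.411, -0.551, 0.429]
ft_force: [0.6, -0.6, -0.1]
grip_width: 0.0856
```

```bash
python3 look.py g side; python3 -c "
from h import *
st(.046,.006,.066)"
```

```text
t 4.83 tcp box [-0.069   0.0068  0.0678] jaw vs box x -0.0033 roll needed -0.0033 F [ 2.2 -1.3  0.1] w 0.0857 q6 1.66
tool x [ 0.058  0.008 -0.998] y [ 0.954 -0.294  0.053] z [-0.293 -0.956 -0.025]
tool shift [0.008  0.1147 0.0007]
```

View pics/g_side.png

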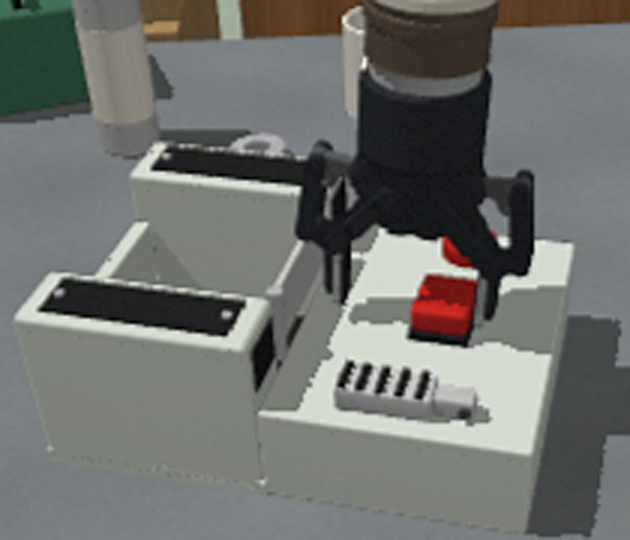

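Emit:
{"name": "arm_command", "arguments": {"motion": [{"x": 0.0005, "y": 0.01, "z": 0.0005, "roll": 0, "fingers": 1}, {"x": 0.0005, "y": 0.01, "z": 0.0, "roll": 0, "fingers": 1}, {"x": 0.0005, "y": 0.01, "z": 0, "roll": 0, "fingers": 1}, {"x": 0.0005, "y": 0.01, "z": 0, "roll": 0, "fingers": 1}]}}

```text
clock: 5.17
eef_pos: [0.5251, -0.1067, 0.069]
tool_rot: [0.585, 0.416, -0.552, 0.426]
ft_force: [-8.5, 3.7, -0.3]
grip_width: 0.0852
```

```bash
python3 look.py i; python3 -c "
from h import *
st(.046,.006,.066)"
```

```text
t 5.27 tcp box [-0.0327  0.0073  0.0689] jaw vs box x -0.0014 roll needed -0.0014 F [-5.7  1.7  1. ] w 0.0854 q6 1.65
tool x [ 0.048  0.015 -0.999] y [ 0.955 -0.293  0.041] z [-0.292 -0.956 -0.028]
tool shift [0.0061 0.0785 0.0014]
```

View pics/i_side.png

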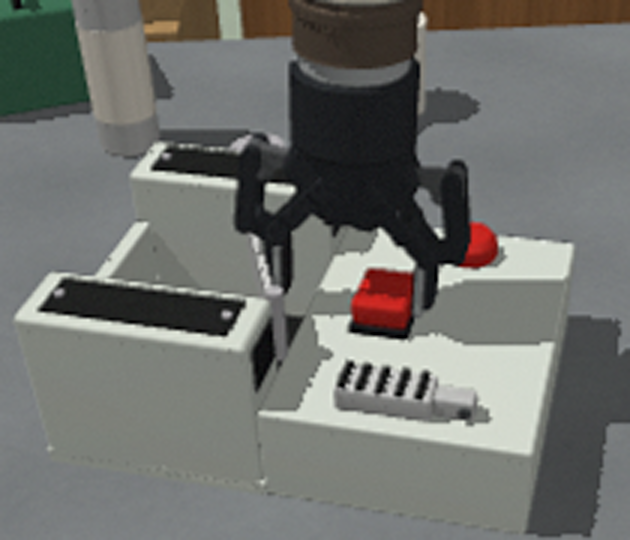

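View pics/i_top.png

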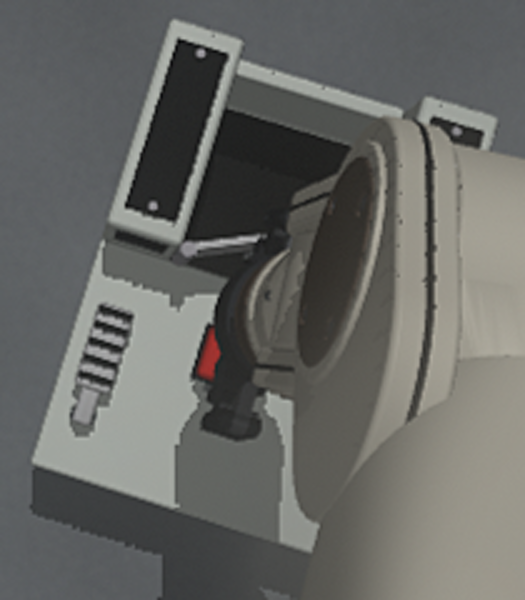

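Emit:
{"name": "arm_command", "arguments": {"motion": [{"x": 0.002, "y": 0.01, "z": 0.001, "roll": 0, "fingers": 1}, {"x": 0.001, "y": 0.01, "z": 0.0, "roll": 0, "fingers": 1}, {"x": 0.0005, "y": 0.01, "z": 0, "roll": 0, "fingers": 1}, {"x": 0.0005, "y": 0.01, "z": 0, "roll": 0, "fingers": 1}]}}

```text
clock: 5.6
eef_pos: [0.5529, -0.1174, 0.0651]
tool_rot: [0.579, 0.422, -0.557, 0.42]
ft_force: [-6.0, 1.1, 0.4]
grip_width: 0.0856
```

```bash
python3 look.py j; python3 -c "
from h import *
st(.046,.006,.066)"
```

```text
t 5.7 tcp box [-0.0024  0.0053  0.0651] jaw vs box x -0.0012 roll needed -0.0012 F [-3.5 -0.7 -2.5] w 0.0859 q6 1.65
tool x [ 0.026  0.019 -0.999] y [ 0.956 -0.293  0.019] z [-0.292 -0.956 -0.026]
tool shift [ 0.0001  0.0484 -0.0008]
```

View pics/j_side.png

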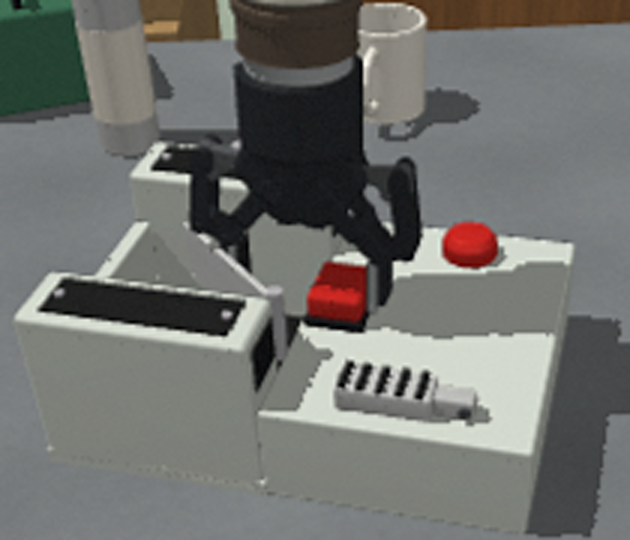

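View pics/j_top.png

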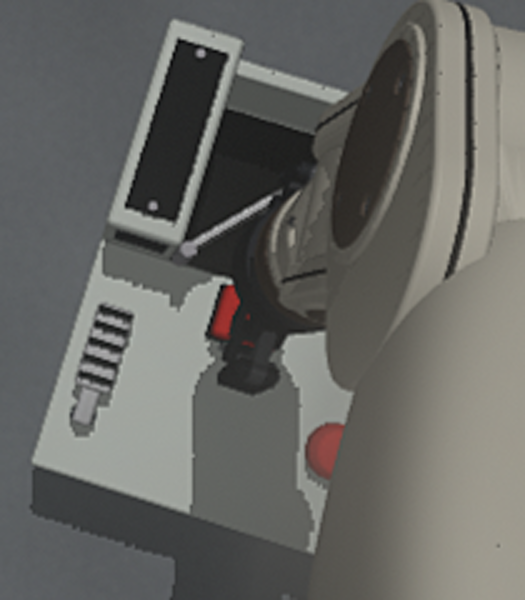

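Emit:
{"name": "arm_command", "arguments": {"motion": [{"x": -0.001, "y": 0.011, "z": -0.001, "roll": 0, "fingers": 1}, {"x": 0, "y": 0.011, "z": 0.0, "roll": 0, "fingers": 1}, {"x": 0, "y": 0.011, "z": 0, "roll": 0, "fingers": 1}]}}

```text
clock: 5.95
eef_pos: [0.5799, -0.1269, 0.0659]
tool_rot: [0.577, 0.423, -0.561, 0.417]
ft_force: [-4.8, -0.1, -0.1]
grip_width: 0.0857
```

```bash
python3 look.py k; python3 -c "
from h import *
st(.046,.006,.066)"
```

```text
t 6.05 tcp box [0.0265 0.0041 0.0662] jaw vs box x -0.0032 roll needed -0.0032 F [-1.7 -2.9 -1.1] w 0.0852 q6 1.64
tool x [ 0.017  0.018 -1.   ] y [ 0.956 -0.295  0.011] z [-0.294 -0.955 -0.022]
tool shift [ 0.0004  0.0195 -0.002 ]
```

View pics/k_side.png

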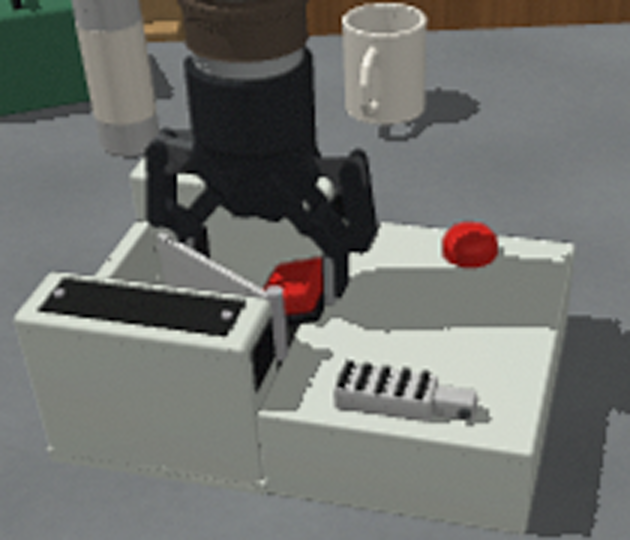

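View pics/k_top.png

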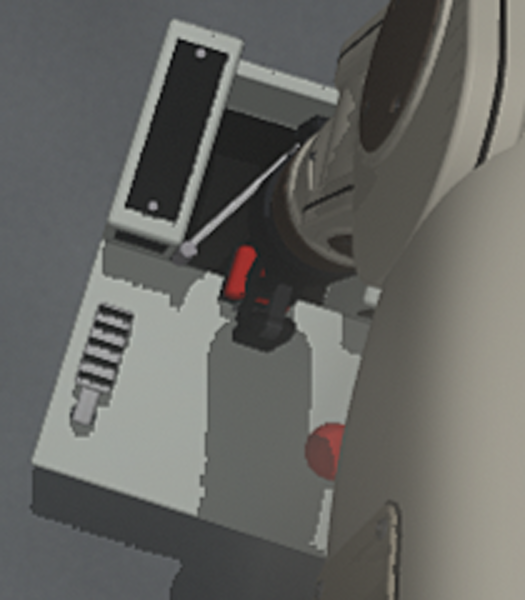

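Emit:
{"name": "arm_command", "arguments": {"motion": [{"x": 0, "y": 0.011, "z": -0.002, "roll": 0, "fingers": 1}, {"x": 0, "y": 0.011, "z": -0.001, "roll": 0, "fingers": 1}]}}

```text
clock: 6.22
eef_pos: [0.6006, -0.1319, 0.0665]
tool_rot: [0.576, 0.422, -0.562, 0.417]
ft_force: [-3.3, 0.2, -0.4]
grip_width: 0.0855
```

```bash
python3 look.py l; python3 -c "
from h import *
st(.046,.006,.066)"
```

```text
t 6.32 tcp box [0.0473 0.0055 0.0666] jaw vs box x -0.0048 roll needed -0.0048 F [ 0.1 -3.6 -0.7] w 0.0856 q6 1.65
tool x [ 0.016  0.016 -1.   ] y [ 0.955 -0.296  0.01 ] z [-0.296 -0.955 -0.02 ]
tool shift [ 0.0006 -0.0013 -0.0005]
```

View pics/l_side.png

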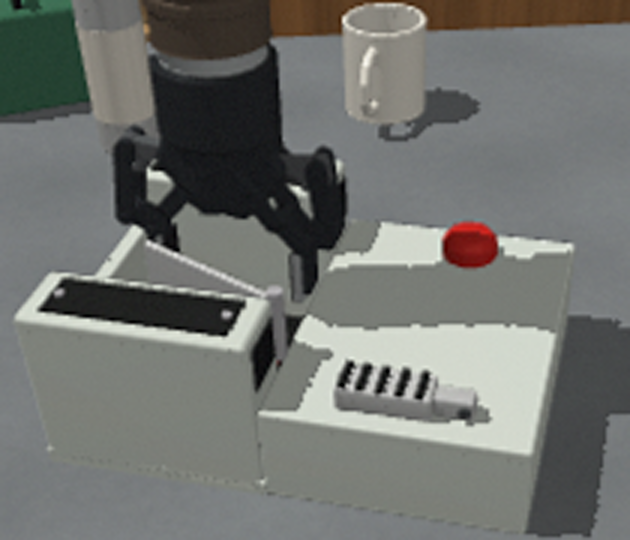

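View pics/l_top.png

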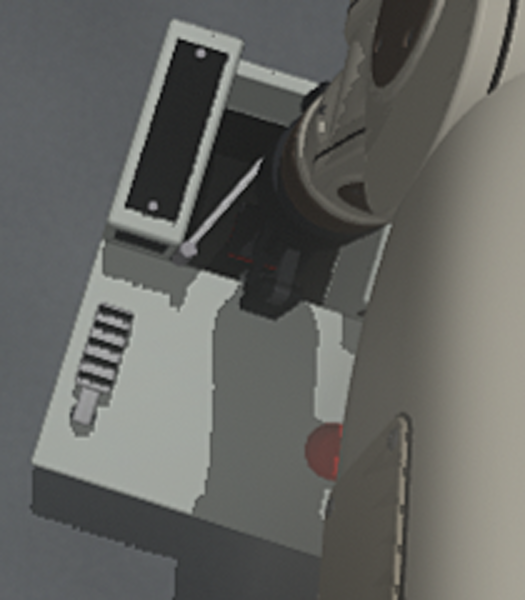

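Emit:
{"name": "arm_command", "arguments": {"motion": [{"x": 0, "y": -0.001, "z": 0, "roll": 0, "fingers": 1}, {"x": 0, "y": 0, "z": 0, "roll": 0, "fingers": 1}]}}

```text
clock: 6.48
eef_pos: [0.6013, -0.1333, 0.067]
tool_rot: [0.577, 0.419, -0.562, 0.419]
ft_force: [-1.9, -2.2, -1.5]
grip_width: 0.085
```

```bash
python3 look.py m; python3 -c "
from h import *
st(.046,.006,.066)"; python3 -c "
import cv2
a=cv2.imread('pics/m_top.png')[150:350,150:400];cv2.imwrite('pics/m_z.png',cv2.convertScaleAbs(cv2.resize(a,None,fx=3,fy=3,interpolation=2),alpha=2))"
```

```text
t 6.58 tcp box [0.0465 0.0045 0.067 ] jaw vs box x -0.006 roll needed -0.006 F [-1.  -3.8 -1.9] w 0.0852 q6 1.65
tool x [ 0.017  0.014 -1.   ] y [ 0.955 -0.297  0.012] z [-0.297 -0.955 -0.018]
tool shift [ 0.001  -0.0005 -0.0015]
```

View pics/m_z.png

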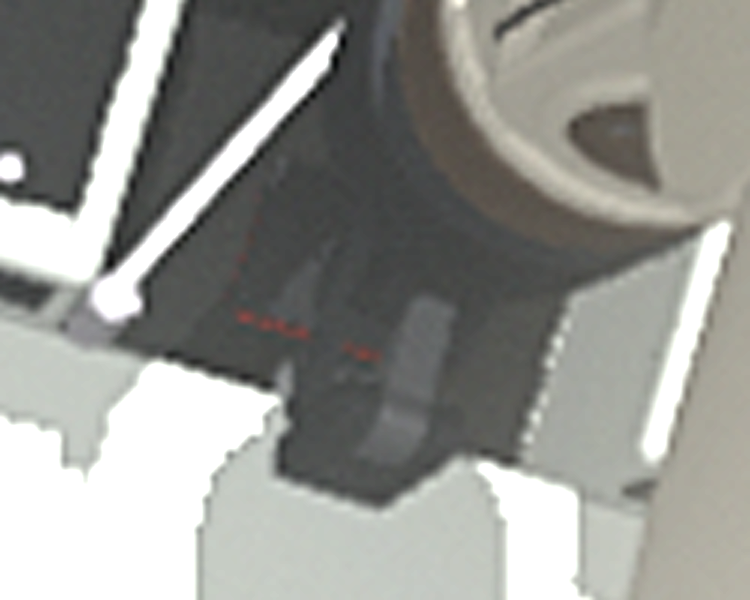

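Emit:
{"name": "arm_command", "arguments": {"motion": [{"x": -0.03, "y": 0, "z": 0, "roll": 0, "fingers": 1}, {"x": -0.035, "y": 0, "z": 0, "roll": 0, "fingers": 1}, {"x": -0.035, "y": 0, "z": 0, "roll": 0, "fingers": 1}, {"x": -0.03, "y": 0, "z": 0, "roll": 0, "fingers": 1}]}}

```text
clock: 6.92
eef_pos: [0.5929, -0.1313, 0.1922]
tool_rot: [0.574, 0.426, -0.564, 0.413]
ft_force: [0.1, -0.9, -0.3]
grip_width: 0.0858
```

```bash
python3 look.py n side; python3 -c "
from h import *
st(-.15,-.3,.2)"
```

```text
t 6.97 tcp box [0.0413 0.0041 0.1996] jaw vs box x -0.0036 roll needed -0.0036 F [ 1.4 -0.4  5.3] w 0.0853 q6 1.64
tool x [ 0.012  0.02  -1.   ] y [ 0.955 -0.295  0.005] z [-0.295 -0.955 -0.023]
tool shift [-0.0084 -0.1902  0.3047]
```

View pics/n_side.png

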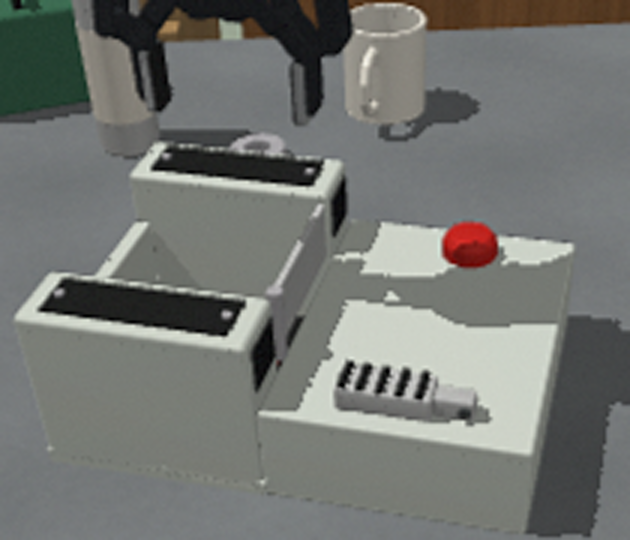

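Flap is shut already. Moving away for a clear top view.

Emit:
{"name": "arm_command", "arguments": {"motion": [{"x": -0.01, "y": -0.02, "z": 0.033, "roll": 0, "fingers": 1}, {"x": -0.01, "y": -0.02, "z": 0.033, "roll": 0, "fingers": 1}, {"x": 0, "y": -0.02, "z": 0.033, "roll": 0, "fingers": 1}, {"x": 0, "y": -0.02, "z": 0.033, "roll": 0, "fingers": 1}, {"x": 0, "y": -0.02, "z": 0.033, "roll": 0, "fingers": 1}, {"x": 0, "y": -0.02, "z": 0.033, "roll": 0, "fingers": 1}, {"x": 0, "y": -0.02, "z": 0.033, "roll": 0, "fingers": 1}, {"x": 0, "y": -0.02, "z": 0.033, "roll": 0, "fingers": 1}, {"x": 0, "y": -0.02, "z": 0.033, "roll": 0, "fingers": 1}, {"x": 0, "y": 0, "z": 0, "roll": 0, "fingers": 1}]}}

```text
clock: 7.8
eef_pos: [0.3427, -0.3676, 0.2192]
tool_rot: [0.583, 0.418, -0.545, 0.433]
ft_force: [0.2, -0.5, 0.2]
grip_width: 0.0855
```

```bash
python3 look.py p; python3 -c "
from h import *
st()
for n in ('0','_p'):
    for k in('top','side'):
        im=pickle.load(open(k+n+'.pkl','rb'))['frame'].astype(int);m=((im[...,0]>100)&(im[...,1]<90)&(im[...,2]<90)).astype(np.uint8)
        q,l,s,c=cv2.connectedComponentsWithStats(m);print(n,k,[(c[i].round(1).tolist(),int(s[i,4])) for i in range(1,q) if s[i,4]>60])
import cv2
a=cv2.imread('pics/p_top.png')[50:330,100:450];cv2.imwrite('pics/p_z.png',cv2.convertScaleAbs(cv2.resize(a,None,fx=2,fy=2),alpha=2))"
```

```text
t 7.9 tcp box [-0.1301 -0.2916  0.2196] jaw vs box x 0.0213 roll needed 0.0213 F [-0.1 -0.   0.4] w 0.0855 q6 1.0
tool x [ 0.058  0.017 -0.998] y [ 0.961 -0.271  0.051] z [-0.27  -0.962 -0.032]
0 top [([379.5, 242.4], 551), ([434.8, 251.2], 306)]
0 side [([356.5, 141.2], 230), ([355.6, 164.9], 346)]
_p top [([436.8, 251.5], 187)]
_p side [([356.5, 141.1], 229)]
```

View pics/p_top.png

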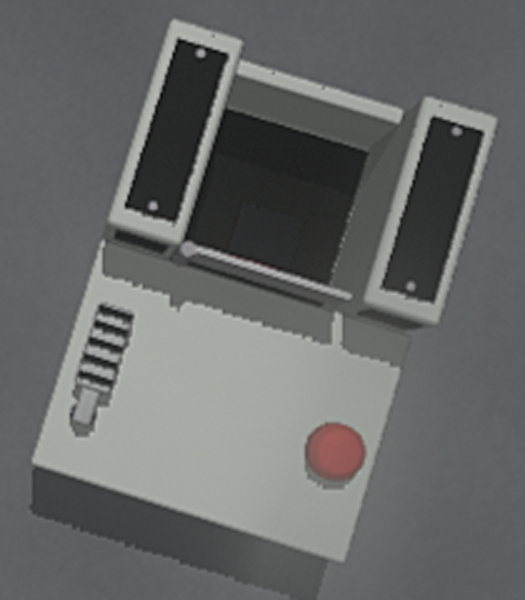

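View pics/p_z.png

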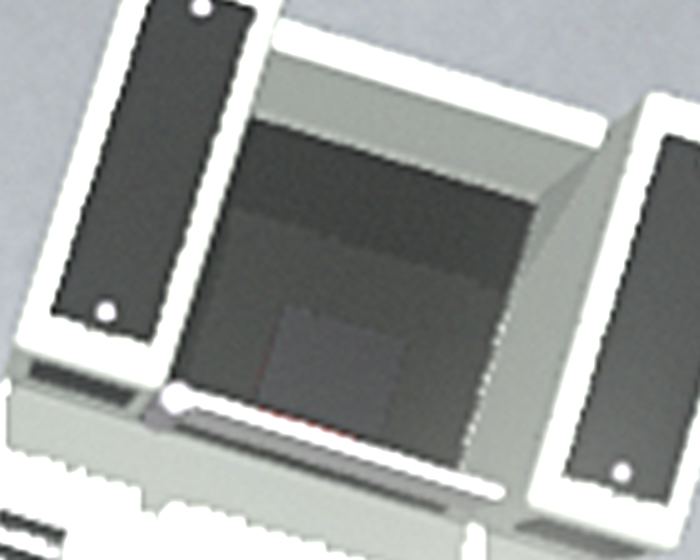

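View pics/p_side.png

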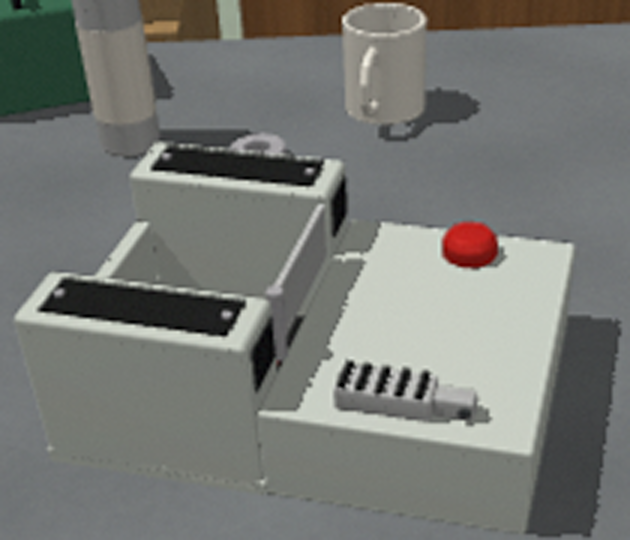

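```bash
python3 -c "
from workcell import job_done
print(job_done())"
```

```text
the job is handed in; nothing more can be done
None
```

The rectangular lens is in the pit of the returns box, the flap has closed by itself, and I handed the job in at about 8 s on the robot's clock.

**What I did**
- **Centring:** I slid the lens about 10 mm sideways along the apron with the shut fingers, to put it on the opening's middle line.
- **Opening and pushing:** I lowered the open gripper over the lens. The front finger opened the flap and held it while the rear finger pushed the lens through. The pictures taken between pushes show the flap well ahead of the lens each time. The flap was already open when the lens reached it.
- **Moving clear:** I lifted the gripper straight up and moved away. The highest force reading I saw was about 9 N.

**Last checks**
- **Flap:** it is shut in both camera views.
- **Lens:** it lies flat on the pit floor just behind the flap. It turned over as it fell, so its dark foot faces up and only slivers of red show in the top view.
- **Footpeg:** it looks unmoved in both views; I did not measure it afterwards.
- **Round lens:** it is in the same place in the side view to within 0.1 pixel. In the top view its red patch shifted 2 pixels and came out smaller (187 pixels, was 306). I put that down to lighting at its edge, as the outline in the picture has not moved.
- **Robot:** it is touching nothing.

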